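# Find the button that still snaps and guard it

### The job

Two of the three red buttons on the finishing machine's switch box have gone soft. Press them gently and slowly, one at a time, never leaning hard on any of them, until you find the one that snaps over and stays in; leave it snapped in, then set the yellow guard ring around that button, over its black bezel and flat on the box's lid, and let go. Leave the tin, the heel cap and the shoe stretcher where they are.

Things in the scene. Friction and masses are not known exactly. Their poses are not given: they have to be found in the camera images.
- switchbox: green steel switch box fixed to the counter, 100 x 250 x 50 mm (x, y, z); origin at the centre of its underside, x away from the robot at yaw 0, y along the row of buttons, z up. Three identical red buttons stand in a row on its flat lid, 75 mm apart, each in a black round bezel 31 mm across and 4 mm high
- guard: loose yellow plastic guard ring, 48 mm outside and 37 mm inside diameter, 22 mm high, about 40 g; origin at the centre of its underside, z along its axis. It lies flat on the counter and drops over a bezel with 3 mm of play all round
- eyelet_tin: bystander: steel tin with a brass-coloured screw lid, 76 mm across, 50 mm high; origin at the centre of its underside
- heel_cap: bystander: cream plastic heel cap, about 68 x 55 x 12 mm; origin on its underside near the centre
- stretcher: bystander: wooden shoe stretcher, about 60 mm wide, 280 mm long (its y), 55 mm high; origin on its underside near the centre
- button_left (a joint): the left button (left is at the box's +y end): flat red mushroom push button, head 26 mm across and 9 mm thick; its top stands 21 mm above the switch box's lid when out. The value is how far it is pressed in (m): 0 out, it never gets past 0.0165
- left_top (a point): centre of the top face of the left button; moves down with it. Which button is sound cannot be seen. The two worn ones stay soft: the push rises slowly and stays under 3 N until a dead hard bottom somewhere 3 to 8 mm down; they spring back out when released
- left_seat (a point): point on the lid (top surface, 50 mm above the counter) on the left button's axis, where the guard ring's underside centre would sit around it
- button_middle (a joint): the middle button (left is at the box's +y end): flat red mushroom push button, head 26 mm across and 9 mm thick; its top stands 21 mm above the switch box's lid when out. The value is how far it is pressed in (m): 0 out, it never gets past 0.0165
- middle_top (a point): centre of the top face of the middle button; moves down with it. The sound button, whichever of the three it is, first gives way lightly (under 1.8 N) for 1.5 to 9.5 mm, then stiffens within 2 mm to a peak of 4 to 7 N; then the push falls to nothing, it snaps over about 2 mm past the peak, runs about 2 mm on by itself to a hard stop and stays in unheld
- middle_seat (a point): point on the lid (top surface, 50 mm above the counter) on the middle button's axis, where the guard ring's underside centre would sit around it
- button_right (a joint): the right button (left is at the box's +y end): flat red mushroom push button, head 26 mm across and 9 mm thick; its top stands 21 mm above the switch box's lid when out. The value is how far it is pressed in (m): 0 out, it never gets past 0.0165
- right_top (a point): centre of the top face of the right button; moves down with it. The sound button, snapped, stays 7 to 16 mm in; all these depths differ from start to start and button to button. More than 15 N on any button cracks its old mechanism; driving one 2 to 3 mm past its hard bottom can do that, as the bottom is nearly rigid
- right_seat (a point): point on the lid (top surface, 50 mm above the counter) on the right button's axis, where the guard ring's underside centre would sit around it
Not all that is in view belongs to the job. Of the things that look like the guard, the largest one is meant.

How it is judged:
By the outcome, as a careful person would: the job done as asked, in the order asked, and still so for the second after the job is handed in, with the robot touching nothing.
It also fails if it takes over 72 s, if anything falls off the work surface, if the arm or the gripper's body presses on something with over 40 N, if the wrist force passes 120 N, or if a joint passes its speed limit or range.

### The arm

A 6-joint arm with a two-finger parallel gripper is mounted at the origin on the work surface. World frame = base frame: x ahead of the robot, y to its left, z up, the work surface at z = 0. Lengths are in mm, angles in rad, forces in N, time in s.
With the tool pointing down it reaches from about 425 to 950 mm from the base axis. Payload 3.5 kg.
Tool frame: the origin (TCP) lies midway between the tips of the shut fingers; the grasp point (between the pads) lies 19 mm behind it (arm.grip_depth is the distance from the TCP to the grasp point, in mm); z points along the fingers, y is the line along which they close (so a half turn about z gives the same grasp; the last joint's range is limited). The gripper opens to 85 mm and grips with 20 to 120 N. Pads are 22 mm wide; open, the fingers measure 114 mm over their backs; the gripper's body (76 mm by 85 mm) begins 54 mm behind the grasp point. The pads swing forward as they close: fully open they stand 13 mm farther back than shut.
Start: joints at [-1.405, 0.286, 1.577, -0, 1.279, -0.15], TCP at [209.663, -641.598, 231.325] pointing down, gripper open.
Joint ranges: [-2.77, 2.77], [-0.9, 2.22], [0.21, 2.48], [-1.53, 4.67], [0.24, 2.81], [-2.84, 2.84]. Speed limits (rad/s): [2.79, 2.79, 3.14, 3.14, 3.14, 3.14].

### API

Orientations are given as a 3x3 rotation matrix whose columns are the frame's x, y, z axes.
In Python, from cell import arm gives the robot as it stands.
- The arm moves only by the shell command python3 -m creep 'ROWS' [FORCE]. ROWS is text: rows parted by semicolons, each of 7 numbers parted by spaces: the turn, a rotation vector about the tool's x, y, z in degrees, then the shift along the tool's x, y, z in mm, then the opening, from 0 (shut) to 1 (fully open). In form: rx ry rz tx ty tz hand; .... A call has 1 to 12 rows; each row is the pose to reach, as a shift and turn from the pose commanded when the call began, along the tool's axes at that moment; what a row does not reach only later rows make up. A row lasts 1/10 s, in which the tool goes at most 50 mm and 8.59 degrees, less where a joint would pass 70% of its speed; a pose out of reach is approached as far as the arm can. A call with a gripper value outside its range is refused whole. The fingers move at their own pace and stop on an object; FORCE is the grip in N (left out, the last holds). Time passes only in rows, so rows that repeat a pose let the fingers close. It gives the time, the measured TCP pose, the force, the opening and the grip force at its end, in the units of the state.
- arm.observe(): the state, without advancing time (a new reading comes with each control period).
- arm.get_image(name): name is "scene" or "top" or "wrist"; returns (picture, depth): 480x640x3 uint8, red, green, blue; 480x640 float32, mm along the optical axis (not along the pixel's ray), 0 where there is no reading.
- arm.camera_params(name): a dict with "fx", "fy", "cx", "cy" (pixels), "R" (3x3) and "t" (3): a world point X has camera coordinates R X + t. Camera axes: x right, y down, z forward; pixel columns grow to the right and rows downward; lengths in mm; the calibration is good to about 2 mm. A picture is of the moment at which its call begins: read the wrist's pose just before it. camera_params takes no time and is no camera call; for the wrist camera it gives the pose at the moment of the call.
- arm.sign_off(): hands the job in; it is judged then, once.
The state is a dict: "time_s": time; "joint_positions": joint angles; "joint_vel": joint speeds; "tau": joint torques, N m; "eef_pos": TCP position; "orientation": TCP orientation; "contact_force": force on the tool from outside, world axes, zero at the start; "ft_torque": the same for the moment, N m; "finger_gap": opening from 0.0 (shut) to 1.0 (fully open); "grasp_force": force on a finger pad.
Only numpy, scipy, OpenCV 4.12 (cv2) and the standard library are available. Lean on these libraries where they do the work, as an engineer would, in place of code of your own. Each camera call takes 0.05 s, during which the arm holds its last target. There are 200 camera calls.

## Working session

There is one attempt and no reset: what is moved stays moved. The work goes in short steps, Python scripts to look and compute and a shell command to move; the robot and the scene stay as the last step left them, time stands still between calls to the robot, and variables do not carry over. Pictures are saved under pics/ and viewed, at most 10 in all, crops included, and the job is handed in when it is done.

```bash
ls; mkdir -p pics
cat > h.py <<'E'
from cell import arm
import numpy as np, cv2
def snap(n,f):
    P=arm.camera_params(n); im,d=arm.get_image(n)
    cv2.imwrite('pics/'+f+'.png',im[:,:,::-1]); np.savez('pics/'+f+'.npz',im=im,d=d,**{k:np.array(v) for k,v in P.items()})
    return im,d,P
def ray(P,u,v,z):
    R=np.array(P['R']);c=-R.T@np.array(P['t'])
    r=R.T@np.array([(u-P['cx'])/P['fx'],(v-P['cy'])/P['fy'],1])
    return c+r*(z-c[2])/r[2]
def dep(P,u,v,d):
    R=np.array(P['R'])
    return R.T@(np.array([(u-P['cx'])/P['fx']*d,(v-P['cy'])/P['fy']*d,d])-np.array(P['t']))
def blobs(im,d,P,lo,hi,amin=60):
    hsv=cv2.cvtColor(im,cv2.COLOR_RGB2HSV)
    m=cv2.inRange(hsv,np.array(lo),np.array(hi))
    n,l,s,c=cv2.connectedComponentsWithStats(m)
    for i in range(1,n):
        if s[i,4]>=amin:
            dd=d[(l==i)&(d>0)]; md=np.median(dd) if len(dd) else 0
            print(c[i].round(1),s[i],'depth pt',dep(P,*c[i],md).round(1))
E
python3 - <<'E'
from h import *
o=arm.observe();print(o['time_s'],np.array(o['orientation']).round(3).tolist(),o['contact_force'])
for n in('top','scene'):
    im,d,P=snap(n,n+'0');print(n,'cam',(-np.array(P['R']).T@np.array(P['t'])).round())
    print('red');blobs(im,d,P,(0,150,80),(8,255,255));print('yel');blobs(im,d,P,(20,120,100),(35,255,255))
E
```

```text
pics
0.0 [[0.951, 0.311, -0.0], [0.311, -0.951, 0.002], [0.0, -0.002, -1.0]] [-0.42172594  0.09128179 -0.07488314]
top cam [ 461.  -13. 1167.]
red
[380.8 269.8] [376 265  11  11  97] depth pt [ 543.3 -159.4   69.8]
[350.3 275.8] [345 271  11  11  96] depth pt [530.  -85.5  70.1]
[320. 282.] [316 278  10   9  68] depth pt [516.2 -12.3  70.5]
yel
[480.2 296.4] [466 283  30  29 596] depth pt [ 476.6 -402.2   49.6]
[197.4 298. ] [188 289  19  19 122] depth pt [483.  295.1  20.4]
[200.4 335. ] [194 329  13  13  61] depth pt [391.5 287.5  13. ]
scene cam [1189.  403.  945.]
red
[314.3   5.8] [309   0  11  13 118] depth pt [-177.4 -561.9   41.6]
[279.  198.7] [273 194  13  11 110] depth pt [ 548.  -159.5   69.1]
[311.9 208.2] [306 203  13  12 118] depth pt [533.8 -86.3  69. ]
[345.9 218.3] [340 213  13  12 120] depth pt [520.4 -12.6  69.2]
yel
[332.9   2.7] [320   0  27   8 155] depth pt [-161.3 -484.2   80.5]
[565.6  20.3] [553  12  27  17 348] depth pt [-761.9   54.3 -107.2]
[588.1  39.1] [575  31  27  18 364] depth pt [-762.1  143.6 -148.7]
[559.4  37.3] [550  32  22   9  60] depth pt [-732.8   56.7 -154.2]
[211.6 147.3] [197 137  30  22 495] depth pt [ 483.4 -401.7   49.3]
[504.4 257.2] [497 250  16  15 141] depth pt [395.2 287.2  11.1]
[490.  289.5] [478 278  26  24 364] depth pt [488.9 295.3  16.7]
[535.4 310.8] [527 303  18  17 162] depth pt [484.9 386.2  11.4]
```

View pics/top0.png

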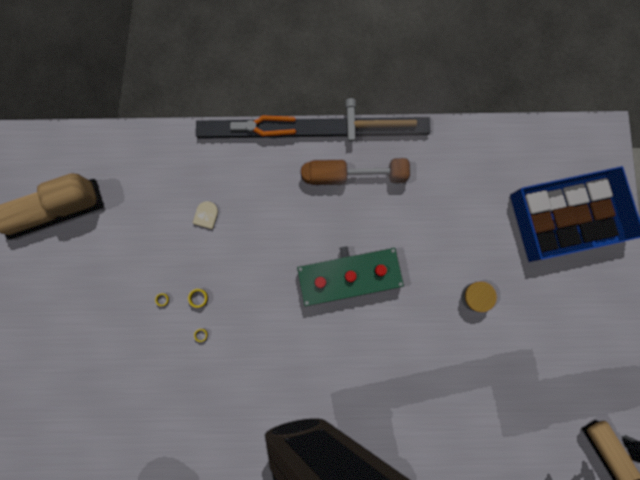

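View pics/scene0.png

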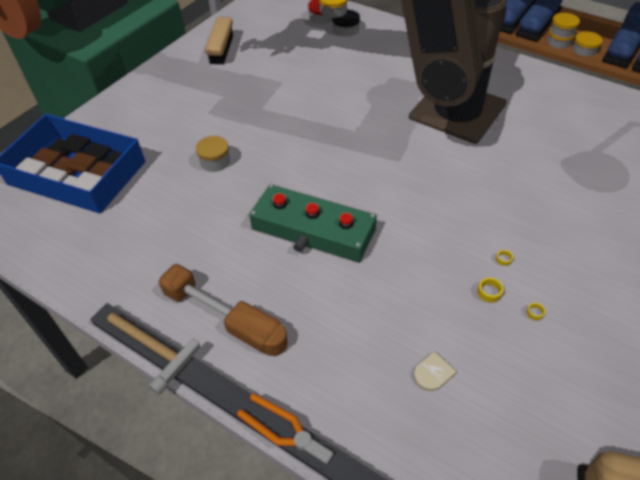

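The top view shows the green box at about (350,277) with its red buttons at (320,282), (350,276) and (381,270). The large guard ring is at (197,298), with two smaller rings beside it. The scene view agrees: the box yaw is about 10.4°, and the button tops read about 70 mm, close to the expected 71 mm.

```bash
python3 -m creep '0 0 5 150 -146 0 0;0 0 10 150 -146 0 0;0 0 18.1 150 -146 0 0;0 0 18.1 150 -146 0 0;0 0 18.1 300 -292 0 0;0 0 18.1 300 -292 0 0;0 0 18.1 300 -292 0 0;0 0 18.1 300 -292 0 0;0 0 18.1 449 -439 0 0;0 0 18.1 449 -439 0 0;0 0 18.1 449 -439 0 0;0 0 18.1 449 -439 0 0'; python3 -m creep '0 0 0 0 0 0 0;0 0 0 0 0 0 0;0 0 0 0 0 0 0'
python3 - <<'E'
from h import *
o=arm.observe();print(o['time_s'],o['eef_pos'],np.array(o['orientation']).round(3).tolist(),o['contact_force'])
im,d,P=snap('wrist','w1');print('cam',(-np.array(P['R']).T@np.array(P['t'])).round())
blobs(im,d,P,(0,150,60),(8,255,255))
E
```

```text
time_s: 1.3
eef_pos: [487.6, -107.6, 231.1]
orientation: [[1.0, -0.0, -0.0], [-0.0, -1.0, -0.0], [-0.0, 0.0, -1.0]]
contact_force: [0.4, -0.3, 0.1]
finger_gap: -0.001
grasp_force: 0.0
time_s: 1.6
eef_pos: [486.9, -110.2, 231.0]
orientation: [[1.0, -0.001, -0.001], [-0.001, -1.0, -0.0], [-0.001, 0.0, -1.0]]
contact_force: [-0.1, 0.2, -0.1]
finger_gap: 0.002
grasp_force: 0.0
1.6 [ 486.85367762 -110.23918785  230.95021657] [[1.0, -0.001, -0.001], [-0.001, -1.0, -0.0], [-0.001, 0.0, -1.0]] [-0.09068071  0.21406155 -0.09024157]
cam [ 556. -110.  375.]
[381.5 152. ] [366 136  32  34 841] depth pt [ 545.3 -160.7   71.9]
[290.9 169.1] [275 153  33  33 811] depth pt [531.9 -87.6  71.7]
[202.5 185.8] [187 170  32  33 800] depth pt [518.4 -14.5  71.5]
```

View pics/w1.png

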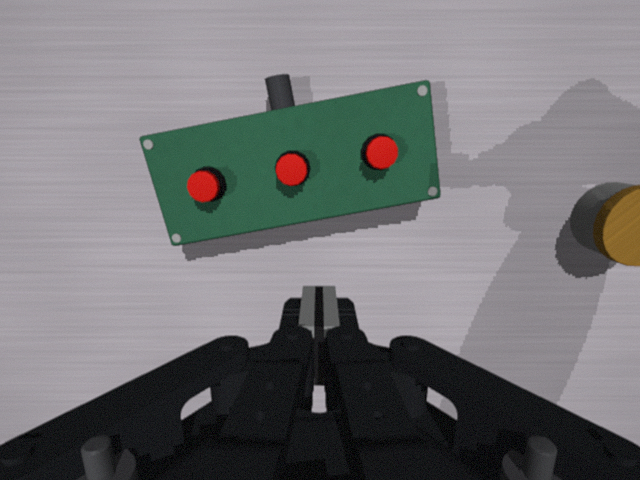

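The wrist view shows all three buttons out, at (202,186), (291,169) and (381,152). Their heights read about 71.7 mm and their spacing about 74.3 mm, both as expected. I'll go above the middle button first.

```bash
python3 -m creep '0 0 0 45 -22.6 0 0;0 0 0 45 -22.6 40 0;0 0 0 45 -22.6 80 0;0 0 0 45 -22.6 120 0;0 0 0 45 -22.6 150 0;0 0 0 45 -22.6 155 0;0 0 0 45 -22.6 155 0;0 0 0 45 -22.6 155 0;0 0 0 45 -22.6 155 0'; python3 -m creep '0 0 0 0 0 1 0;0 0 0 0 0 2 0;0 0 0 0 0 3 0;0 0 0 0 0 3 0'
```

```text
time_s: 2.55
eef_pos: [533.9, -88.1, 78.8]
orientation: [[1.0, -0.001, 0.004], [-0.001, -1.0, -0.002], [0.004, 0.002, -1.0]]
contact_force: [0.1, -0.3, 0.3]
finger_gap: 0.0
grasp_force: 0.0
time_s: 2.95
eef_pos: [532.2, -87.0, 73.3]
orientation: [[1.0, 0.0, -0.0], [0.0, -1.0, 0.0], [-0.0, -0.0, -1.0]]
contact_force: [-0.1, 0.1, 0.1]
finger_gap: 0.002
grasp_force: 0.0
```

```bash
cat > f.sh <<'E'
grep -E 'time|eef|contact' | tr '\n' ' '; echo
E
for i in 1; do python3 -m creep '0 0 0 0 0 1 0;0 0 0 0 0 2 0;0 0 0 0 0 2 0;0 0 0 0 0 2 0'|sh f.sh; python3 -m creep '0 0 0 0 0 0.5 0;0 0 0 0 0 1 0;0 0 0 0 0 1 0'|sh f.sh; python3 -m creep '0 0 0 0 0 0.5 0;0 0 0 0 0 1 0;0 0 0 0 0 1 0'|sh f.sh; done
```

```text
time_s: 3.35 eef_pos: [532.2, -87.0, 71.2] contact_force: [-0.3, 0.7, 0.2] 
time_s: 3.65 eef_pos: [532.3, -87.1, 70.3] contact_force: [0.2, 0.4, -0.3] 
time_s: 3.95 eef_pos: [532.4, -87.1, 69.3] contact_force: [-0.6, 0.4, 1.1]
```

```bash
python3 -m creep '0 0 0 0 0 0.5 0;0 0 0 0 0 0.5 0'|sh f.sh; python3 -m creep '0 0 0 0 0 0.5 0;0 0 0 0 0 0.5 0'|sh f.sh;python3 -m creep '0 0 0 0 0 0.5 0;0 0 0 0 0 0.5 0;0 0 0 0 0 0.5 0'|sh f.sh
```

```text
time_s: 4.15 eef_pos: [532.4, -87.1, 68.8] contact_force: [0.7, -0.1, 1.0] 
time_s: 4.35 eef_pos: [532.3, -87.1, 68.3] contact_force: [0.0, -0.9, 0.9] 
time_s: 4.65 eef_pos: [532.4, -87.1, 67.9] contact_force: [0.6, 0.0, 1.0]
```

```bash
python3 -m creep '0 0 0 0 0 0.5 0;0 0 0 0 0 0.5 0'|sh f.sh; python3 -m creep '0 0 0 0 0 0.5 0;0 0 0 0 0 0.5 0'|sh f.sh;python3 -m creep '0 0 0 0 0 0.5 0;0 0 0 0 0 0.5 0;0 0 0 0 0 0.5 0'|sh f.sh
```

```text
time_s: 4.85 eef_pos: [532.3, -87.1, 67.3] contact_force: [0.9, 0.0, 1.2] 
time_s: 5.05 eef_pos: [532.3, -87.1, 66.8] contact_force: [-0.7, 0.6, 1.0] 
time_s: 5.35 eef_pos: [532.3, -87.1, 66.4] contact_force: [-0.2, 0.3, 2.6]
```

```bash
python3 -m creep '0 0 0 0 0 0.3 0;0 0 0 0 0 0.3 0;0 0 0 0 0 0.3 0'|sh f.sh; python3 -m creep '0 0 0 0 0 0.3 0;0 0 0 0 0 0.3 0;0 0 0 0 0 0.3 0'|sh f.sh
```

```text
time_s: 5.65 eef_pos: [532.3, -87.1, 66.1] contact_force: [-0.7, 0.3, 1.4] 
time_s: 5.95 eef_pos: [532.4, -87.1, 65.8] contact_force: [-0.4, 0.2, 2.7]
```

```bash
python3 -m creep '0 0 0 0 0 0.5 0;0 0 0 0 0 0.5 0;0 0 0 0 0 0.5 0'|sh f.sh; python3 -m creep '0 0 0 0 0 0.5 0;0 0 0 0 0 0.5 0;0 0 0 0 0 0.5 0'|sh f.sh
```

```text
time_s: 6.25 eef_pos: [532.4, -87.1, 65.5] contact_force: [-1.4, 1.0, 5.0] 
time_s: 6.55 eef_pos: [532.4, -87.1, 65.4] contact_force: [-2.2, 0.5, 7.3]
```

```bash
python3 -m creep '0 0 0 0 0 0.4 0;0 0 0 0 0 0.4 0;0 0 0 0 0 0.4 0'|sh f.sh
```

```text
time_s: 6.85 eef_pos: [532.4, -87.1, 65.3] contact_force: [-2.9, 1.7, 7.9]
```

Very stiff at 5.7 mm with almost no travel: the middle button is on its hard bottom, so it is worn. I'll lift and go to the left button.

```bash
python3 -m creep '0 0 0 0 0 -5 0;0 0 0 0 0 -22 0;0 0 0 -6 -36 -22 0;0 0 0 -13.5 -73.1 -22 0;0 0 0 -13.5 -73.1 -22 0;0 0 0 -13.5 -73.1 -15 0;0 0 0 -13.5 -73.1 -9 0;0 0 0 -13.5 -73.1 -9 0;0 0 0 -13.5 -73.1 -9 0;0 0 0 -13.5 -73.1 -9 0'|sh f.sh
python3 -m creep '0 0 0 0 0 1 0;0 0 0 0 0 2 0;0 0 0 0 0 3 0;0 0 0 0 0 3 0;0 0 0 0 0 3 0'|sh f.sh;python3 -m creep '0 0 0 0 0 0.5 0;0 0 0 0 0 1 0;0 0 0 0 0 1 0'|sh f.sh
```

```text
time_s: 7.85 eef_pos: [519.0, -14.6, 73.3] contact_force: [0.6, -0.4, -0.0] 
time_s: 8.35 eef_pos: [518.9, -14.1, 70.4] contact_force: [-0.2, 0.1, 0.4] 
time_s: 8.65 eef_pos: [518.9, -14.0, 69.3] contact_force: [-0.2, -0.4, 0.4]
```

```bash
python3 -m creep '0 0 0 0 0 0.5 0;0 0 0 0 0 0.5 0;0 0 0 0 0 0.5 0'|sh f.sh; python3 -m creep '0 0 0 0 0 0.5 0;0 0 0 0 0 0.5 0;0 0 0 0 0 0.5 0'|sh f.sh;python3 -m creep '0 0 0 0 0 0.5 0;0 0 0 0 0 0.5 0;0 0 0 0 0 0.5 0'|sh f.sh
```

```text
time_s: 8.95 eef_pos: [518.9, -14.0, 68.9] contact_force: [-0.4, 0.0, 1.0] 
time_s: 9.25 eef_pos: [518.8, -14.0, 68.4] contact_force: [0.5, -0.6, 1.0] 
time_s: 9.55 eef_pos: [518.8, -14.0, 67.8] contact_force: [-0.3, 0.1, 1.1]
```

```bash
python3 -m creep '0 0 0 0 0 0.5 0;0 0 0 0 0 0.5 0;0 0 0 0 0 0.5 0'|sh f.sh; python3 -m creep '0 0 0 0 0 0.5 0;0 0 0 0 0 0.5 0;0 0 0 0 0 0.5 0'|sh f.sh;python3 -m creep '0 0 0 0 0 0.5 0;0 0 0 0 0 0.5 0;0 0 0 0 0 0.5 0'|sh f.sh
```

```text
time_s: 9.85 eef_pos: [518.8, -14.0, 67.3] contact_force: [0.3, 0.2, 1.7] 
time_s: 10.15 eef_pos: [518.8, -13.9, 66.8] contact_force: [0.5, 0.3, 0.6] 
time_s: 10.45 eef_pos: [518.8, -14.0, 66.3] contact_force: [-0.4, 0.4, 0.4]
```

```bash
python3 -m creep '0 0 0 0 0 0.5 0;0 0 0 0 0 0.5 0;0 0 0 0 0 0.5 0'|sh f.sh; python3 -m creep '0 0 0 0 0 0.5 0;0 0 0 0 0 0.5 0;0 0 0 0 0 0.5 0'|sh f.sh;python3 -m creep '0 0 0 0 0 0.5 0;0 0 0 0 0 0.5 0;0 0 0 0 0 0.5 0'|sh f.sh
```

```text
time_s: 10.75 eef_pos: [518.8, -14.0, 65.8] contact_force: [0.6, 0.0, 0.7] 
time_s: 11.05 eef_pos: [518.8, -14.0, 65.3] contact_force: [-0.2, -0.2, 1.6] 
time_s: 11.35 eef_pos: [518.8, -14.0, 64.8] contact_force: [1.3, 0.1, 0.6]
```

```bash
python3 -m creep '0 0 0 0 0 0.5 0;0 0 0 0 0 0.5 0;0 0 0 0 0 0.5 0'|sh f.sh; python3 -m creep '0 0 0 0 0 0.5 0;0 0 0 0 0 0.5 0;0 0 0 0 0 0.5 0'|sh f.sh;python3 -m creep '0 0 0 0 0 0.5 0;0 0 0 0 0 0.5 0;0 0 0 0 0 0.5 0'|sh f.sh
```

```text
time_s: 11.65 eef_pos: [518.8, -14.0, 64.3] contact_force: [-0.6, 0.0, 0.6] 
time_s: 11.95 eef_pos: [518.8, -14.0, 63.8] contact_force: [-0.5, -0.2, 1.6] 
time_s: 12.25 eef_pos: [518.8, -14.0, 63.3] contact_force: [0.1, 1.3, 1.7]
```

```bash
python3 -m creep '0 0 0 0 0 0.5 0;0 0 0 0 0 0.5 0;0 0 0 0 0 0.5 0'|sh f.sh; python3 -m creep '0 0 0 0 0 0.5 0;0 0 0 0 0 0.5 0;0 0 0 0 0 0.5 0'|sh f.sh
```

```text
time_s: 12.55 eef_pos: [518.8, -14.0, 62.8] contact_force: [-0.6, 1.0, 2.4] 
time_s: 12.85 eef_pos: [518.8, -14.0, 62.4] contact_force: [0.6, 0.8, 1.6]
```

```bash
python3 -m creep '0 0 0 0 0 0.5 0;0 0 0 0 0 0.5 0;0 0 0 0 0 0.5 0'|sh f.sh; python3 -m creep '0 0 0 0 0 0.5 0;0 0 0 0 0 0.5 0;0 0 0 0 0 0.5 0'|sh f.sh
```

```text
time_s: 13.15 eef_pos: [518.8, -14.0, 61.9] contact_force: [-0.7, 0.0, 2.2] 
time_s: 13.45 eef_pos: [518.8, -14.0, 61.5] contact_force: [-1.5, 1.1, 3.9]
```

```bash
python3 -m creep '0 0 0 0 0 0.5 0;0 0 0 0 0 0.5 0;0 0 0 0 0 0.5 0'|sh f.sh; python3 -m creep '0 0 0 0 0 0.5 0;0 0 0 0 0 0.5 0;0 0 0 0 0 0.5 0'|sh f.sh
```

```text
time_s: 13.75 eef_pos: [518.8, -14.0, 61.0] contact_force: [-1.2, 0.5, 4.1] 
time_s: 14.05 eef_pos: [518.8, -14.0, 60.5] contact_force: [-1.3, -0.3, 5.5]
```

```bash
python3 -m creep '0 0 0 0 0 0.5 0;0 0 0 0 0 0.5 0;0 0 0 0 0 0.5 0'|sh f.sh; python3 -m creep '0 0 0 0 0 0.5 0;0 0 0 0 0 0.5 0;0 0 0 0 0 0.5 0'|sh f.sh
```

```text
time_s: 14.35 eef_pos: [518.8, -14.0, 59.8] contact_force: [-0.9, 0.4, 3.5] 
time_s: 14.65 eef_pos: [518.8, -14.0, 59.2] contact_force: [-1.0, 0.5, 3.4]
```

Past the peak. I'll ease on until the force drops.

```bash
python3 -m creep '0 0 0 0 0 0.5 0;0 0 0 0 0 0.5 0;0 0 0 0 0 0.5 0'|sh f.sh; python3 -m creep '0 0 0 0 0 0.5 0;0 0 0 0 0 0.5 0;0 0 0 0 0 0.5 0'|sh f.sh
```

```text
time_s: 14.95 eef_pos: [518.6, -14.0, 58.3] contact_force: [-0.4, -0.3, 0.4] 
time_s: 15.25 eef_pos: [518.5, -14.0, 57.9] contact_force: [-0.2, 0.1, 0.7]
```

The force has dropped to zero. I'll lift and check that it stayed in.

```bash
python3 -m creep '0 0 0 0 0 -5 0;0 0 0 0 0 -40 0;0 0 0 0 0 -80 0;0 0 0 -35 0 -120 0;0 0 0 -35 0 -140 0;0 0 0 -35 0 -140 0;0 0 0 -35 0 -140 0;0 0 0 -35 0 -140 0'|sh f.sh
python3 - <<'E'
from h import *
im,d,P=snap('wrist','w2')
blobs(im,d,P,(0,150,60),(8,255,255))
E
```

```text
time_s: 16.05 eef_pos: [483.1, -13.8, 196.6] contact_force: [-0.3, -1.6, -0.1] 
[524.6 147.7] [ 504  130   40   37 1091] depth pt [ 545.4 -159.7   72. ]
[420.2 167.1] [ 402  149   37   38 1039] depth pt [531.9 -86.6  71.9]
[318.7 184.2] [302 167  34  35 903] depth pt [518.2 -13.6  59.4]
```

The left button is in, with its top about 12.5 mm below the others. A hard stop might lie slightly deeper, so I'll probe gently to confirm it is fully seated.

```bash
python3 -m creep '0 0 0 35 0 40 0;0 0 0 35 0 80 0;0 0 0 35 0 120 0;0 0 0 35 0 134 0;0 0 0 35 0 137 0;0 0 0 35 0 137 0;0 0 0 35 0 137 0;0 0 0 35 0 137 0'|sh f.sh
python3 -m creep '0 0 0 0 0 1 0;0 0 0 0 0 2 0;0 0 0 0 0 2 0;0 0 0 0 0 2 0'|sh f.sh
python3 -m creep '0 0 0 0 0 0.5 0;0 0 0 0 0 1 0;0 0 0 0 0 1 0;0 0 0 0 0 1 0'|sh f.sh
python3 -m creep '0 0 0 0 0 0.3 0;0 0 0 0 0 0.5 0;0 0 0 0 0 0.5 0;0 0 0 0 0 0.5 0'|sh f.sh
```

```text
time_s: 16.9 eef_pos: [520.3, -14.3, 63.3] contact_force: [-0.1, 0.2, -0.1] 
time_s: 17.3 eef_pos: [518.8, -14.0, 59.4] contact_force: [-0.6, 0.6, -0.2] 
time_s: 17.7 eef_pos: [518.9, -14.0, 58.6] contact_force: [-1.9, 0.3, 3.8] 
time_s: 18.1 eef_pos: [518.8, -14.0, 57.7] contact_force: [-1.2, -0.4, 2.6]
```

```bash
python3 -m creep '0 0 0 0 0 0.4 0;0 0 0 0 0 0.4 0;0 0 0 0 0 0.4 0;0 0 0 0 0 0.4 0'|sh f.sh
python3 -m creep '0 0 0 0 0 0.4 0;0 0 0 0 0 0.4 0;0 0 0 0 0 0.4 0;0 0 0 0 0 0.4 0'|sh f.sh
```

```text
time_s: 18.5 eef_pos: [518.8, -14.0, 57.3] contact_force: [0.3, -0.0, 1.8] 
time_s: 18.9 eef_pos: [518.8, -14.0, 57.0] contact_force: [0.1, 0.0, 0.8]
```

```bash
python3 -m creep '0 0 0 0 0 0.4 0;0 0 0 0 0 0.4 0;0 0 0 0 0 0.4 0;0 0 0 0 0 0.4 0'|sh f.sh
python3 -m creep '0 0 0 0 0 0.4 0;0 0 0 0 0 0.4 0;0 0 0 0 0 0.4 0;0 0 0 0 0 0.4 0'|sh f.sh
```

```text
time_s: 19.3 eef_pos: [518.8, -14.0, 56.6] contact_force: [-1.0, 0.0, 1.3] 
time_s: 19.7 eef_pos: [518.8, -14.0, 56.4] contact_force: [-0.7, 0.5, 3.1]
```

```bash
python3 -m creep '0 0 0 0 0 0.3 0;0 0 0 0 0 0.3 0;0 0 0 0 0 0.3 0;0 0 0 0 0 0.3 0'|sh f.sh
python3 -m creep '0 0 0 0 0 0.3 0;0 0 0 0 0 0.3 0;0 0 0 0 0 0.3 0;0 0 0 0 0 0.3 0'|sh f.sh
```

```text
time_s: 20.1 eef_pos: [518.9, -14.0, 56.2] contact_force: [-1.0, 0.4, 5.2] 
time_s: 20.5 eef_pos: [518.9, -14.0, 56.1] contact_force: [-1.4, 0.5, 6.3]
```

Now it is on the hard stop at about 14.7 mm. I'll lift and look again.

```bash
python3 -m creep '0 0 0 0 0 -5 0;0 0 0 0 0 -40 0;0 0 0 0 0 -80 0;0 0 0 -35 0 -120 0;0 0 0 -35 0 -141.6 0;0 0 0 -35 0 -141.6 0;0 0 0 -35 0 -141.6 0;0 0 0 -35 0 -141.6 0'|sh f.sh
python3 - <<'E'
from h import *
im,d,P=snap('wrist','w3')
blobs(im,d,P,(0,150,60),(8,255,255))
E
```

```text
time_s: 21.3 eef_pos: [483.0, -13.8, 195.1] contact_force: [-0.4, 1.6, -0.0] 
[525.6 147.5] [ 505  129   41   38 1122] depth pt [ 545.4 -159.6   71.8]
[420.8 167. ] [ 402  149   38   37 1045] depth pt [531.9 -86.6  71.9]
[318.6 183.8] [302 167  34  35 913] depth pt [518.3 -13.5  57.4]
```

The left button stays in at about 14.4 mm with nothing touching it. Next is the guard ring.

```bash
python3 -m creep '0 0 0 -50 -200 0 0.8;0 0 0 -50 -200 0 0.8;0 0 0 -50 -200 0 0.8;0 0 0 -50 -309 0 0.8;0 0 0 -50 -309 0 0.8;0 0 0 -50 -309 0 0.8;0 0 0 -50 -309 0 0.8;0 0 0 -50 -309 0 0.8;0 0 0 -50 -309 0 0.8;0 0 0 -50 -309 0 0.8;0 0 0 -50 -309 0 0.8'
python3 - <<'E'
from h import *
im,d,P=snap('wrist','w4');print(arm.observe()['eef_pos'])
hsv=cv2.cvtColor(im,cv2.COLOR_RGB2HSV);m=cv2.inRange(hsv,np.array((20,100,60)),np.array((35,255,255)))
cs,_=cv2.findContours(m,cv2.RETR_EXTERNAL,cv2.CHAIN_APPROX_NONE)
for c in cs:
    if cv2.contourArea(c)>200:
        (u,v),r=cv2.minEnclosingCircle(c);a=cv2.fitEllipse(c);print(u,v,r,a,ray(P,u,v,22).round(1),ray(P,*a[0],22).round(1))
E
```

```text
time_s: 22.45
eef_pos: [434.2, 293.6, 197.0]
orientation: [[1.0, -0.002, -0.0], [-0.002, -1.0, -0.0], [-0.0, 0.0, -1.0]]
contact_force: [0.7, 0.0, -0.3]
finger_gap: 0.801
grasp_force: 0.0
[434.23277704 293.77122214 197.17346063]
325.4068908691406 259.2086181640625 18.428491592407227 ((325.3887023925781, 259.2545471191406), (33.98621368408203, 36.37199401855469), 5.316314220428467) [396.9 287.6  22. ] [396.8 287.6  22. ]
212.5 162.3125 20.312599182128906 ((212.1670379638672, 162.86895751953125), (37.8869514465332, 39.27666091918945), 100.90083312988281) [484.  383.9  22. ] [483.5 384.3  22. ]
316.66424560546875 160.35752868652344 28.59938621520996 ((316.667724609375, 160.29168701171875), (54.75518798828125, 56.15700912475586), 3.202014684677124) [485.4 295.2  22. ] [485.4 295.2  22. ]
```

View pics/w4.png

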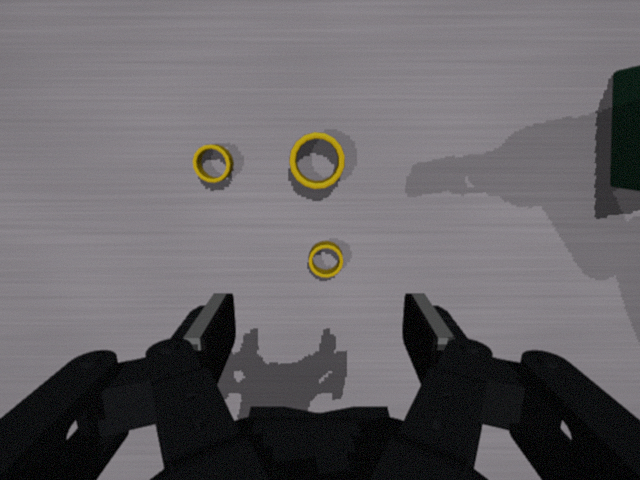

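The view shows the large ring at (317,160) and the two small ones at (212,162) and (325,259). The ring centre is (485.4, 295.2), and the fingers clear the small rings.

```bash
python3 -m creep '0 0 0 51.2 -1.4 10 0.8;0 0 0 51.2 -1.4 50 0.8;0 0 0 51.2 -1.4 90 0.8;0 0 0 51.2 -1.4 130 0.8;0 0 0 51.2 -1.4 160 0.8;0 0 0 51.2 -1.4 180 0.8;0 0 0 51.2 -1.4 190 0.8;0 0 0 51.2 -1.4 196 0.8;0 0 0 51.2 -1.4 196 0.8;0 0 0 51.2 -1.4 196 0.8;0 0 0 51.2 -1.4 196 0.8'; python3 -m creep '0 0 0 0 0 0 0.4;0 0 0 0 0 0 0.4;0 0 0 0 0 0 0.4;0 0 0 0 0 0 0.4;0 0 0 0 0 0 0.4;0 0 0 0 0 0 0.4;0 0 0 0 0 0 0.4;0 0 0 0 0 0 0.4' 25
```

```text
time_s: 23.6
eef_pos: [486.1, 296.8, 2.7]
orientation: [[1.0, -0.0, 0.003], [-0.0, -1.0, 0.001], [0.003, -0.001, -1.0]]
contact_force: [0.7, -0.4, 0.8]
finger_gap: 0.8
grasp_force: 0.0
time_s: 24.4
eef_pos: [485.7, 296.7, 2.3]
orientation: [[1.0, 0.0, 0.001], [0.0, -1.0, 0.001], [0.001, -0.001, -1.0]]
contact_force: [-0.9, -1.0, 6.0]
finger_gap: 0.545
grasp_force: 26.3
```

```bash
python3 -m creep '0 0 0 0 0 -20 0.4;0 0 0 0 0 -60 0.4;0 0 0 0 0 -110 0.4;0 0 0 16 100 -130 0.4;0 0 0 16 100 -130 0.4;0 0 0 16 200 -130 0.4;0 0 0 32.6 200 -130 0.4;0 0 0 32.6 310.6 -130 0.4;0 0 0 32.6 310.6 -130 0.4;0 0 0 32.6 310.6 -130 0.4;0 0 0 32.6 310.6 -130 0.4;0 0 0 32.6 310.6 -130 0.4';python3 -m creep '0 0 0 0 0 0 0.4;0 0 0 0 0 0 0.4;0 0 0 0 0 0 0.4'
python3 - <<'E'
from h import *
im,d,P=snap('wrist','w5');print(arm.observe()['eef_pos'])
hsv=cv2.cvtColor(im,cv2.COLOR_RGB2HSV);m=cv2.inRange(hsv,np.array((20,100,60)),np.array((35,255,255)))
cs,_=cv2.findContours(m,cv2.RETR_EXTERNAL,cv2.CHAIN_APPROX_NONE)
c=max(cs,key=cv2.contourArea);print(cv2.boundingRect(c))
ys,xs=np.nonzero(m)
p=np.array([dep(P,u,v,d[v,u]) for u,v in zip(xs,ys) if d[v,u]>0 and 200<d[v,u]<400]);print(p.min(0),p.max(0),np.percentile(p,[2,50,98],axis=0).round(1))
blobs(im,d,P,(0,150,60),(8,255,255))
E
```

```text
time_s: 25.6
eef_pos: [517.2, -14.1, 130.7]
orientation: [[1.0, -0.001, -0.001], [-0.001, -1.0, 0.001], [-0.001, -0.001, -1.0]]
contact_force: [-1.0, 0.3, -0.3]
finger_gap: 0.542
grasp_force: 26.1
time_s: 25.9
eef_pos: [517.5, -13.1, 131.1]
orientation: [[1.0, 0.002, -0.0], [0.002, -1.0, 0.0], [-0.0, -0.0, -1.0]]
contact_force: [0.4, 0.4, 0.6]
finger_gap: 0.542
grasp_force: 26.1
[517.56285417 -13.30412596 131.19546087]
(256, 254, 125, 130)
[ 3.81075802e+02 -4.95480093e+01 -1.64167352e-01] [514.8192244   36.47846211  55.89553058] [[ 3.816e+02 -4.110e+01  1.000e-01]
 [ 4.822e+02  7.000e-01  5.060e+01]
 [ 4.952e+02  3.300e+01  5.250e+01]]
[578.  213.5] [ 551  191   53   46 1754] depth pt [ 545.9 -159.1   71.7]
[446.8 236.4] [ 424  214   46   46 1554] depth pt [532.5 -86.3  71.8]
[319.8 244.8] [299 232  42  25 731] depth pt [523.2 -13.6  57.3]
```

View pics/w5.png

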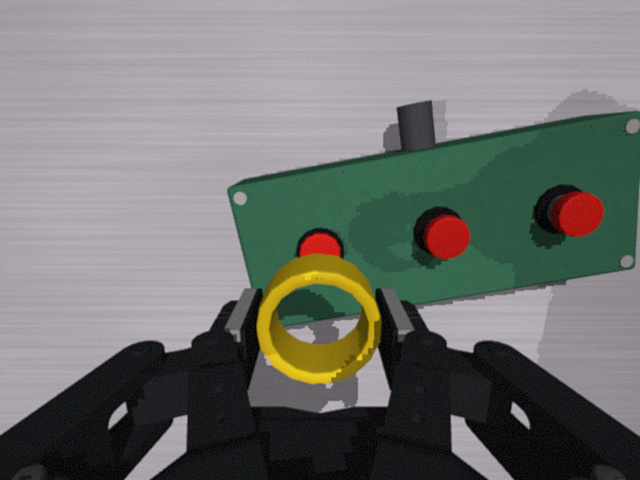

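The ring is held level at about (318,320) with the left button still in at (320,245). I'll work out the ring's centre in the hand from its edges.

Run:
```python
from h import *
P=dict(np.load('pics/w5.npz'));
for b in (127,129,131):
    n=ray(P,318,384,b+22);f=ray(P,318,254,b);l=ray(P,256,322,b+22);r=ray(P,381,322,b+22)
    print(b,n.round(1),f.round(1),'ctr x',n[0]+24,f[0]-24,'y',l[1],r[1],l[1]-r[1])
```

```text
127 [491.7 -12.6 149. ] [539.3 -12.5 127. ] ctr x 515.7366605570671 515.3089572279912 y 11.003578024388815 -36.49233388411534 47.495911908504155
129 [493.2 -12.6 151. ] [539.9 -12.5 129. ] ctr x 517.2367258092572 515.9418696925972 y 10.628607105864965 -36.11207026405913 46.74067736992409
131 [494.7 -12.6 153. ] [540.6 -12.5 131. ] ctr x 518.7367910614474 516.5747821572032 y 10.253636187341112 -35.731806644002916 45.98544283134403
```

```bash
python3 -m creep '0 0 0 1.8 0.4 20 0.4;0 0 0 1.8 0.4 40 0.4;0 0 0 1.8 0.4 55 0.4;0 0 0 1.8 0.4 65 0.4;0 0 0 1.8 0.4 67 0.4;0 0 0 1.8 0.4 67 0.4;0 0 0 1.8 0.4 67 0.4;0 0 0 1.8 0.4 67 0.4;0 0 0 1.8 0.4 67 0.4'
python3 - <<'E'
from h import *
im,d,P=snap('wrist','w6');cv2.imwrite('pics/w6c.png',cv2.resize(im[200:420,180:460,::-1],None,fx=2,fy=2))
E
```

```text
time_s: 26.85
eef_pos: [519.9, -14.7, 65.0]
orientation: [[1.0, -0.0, 0.001], [-0.0, -1.0, -0.0], [0.001, 0.0, -1.0]]
contact_force: [0.5, 0.2, -0.0]
finger_gap: 0.544
grasp_force: 26.1
```

View pics/w6c.png

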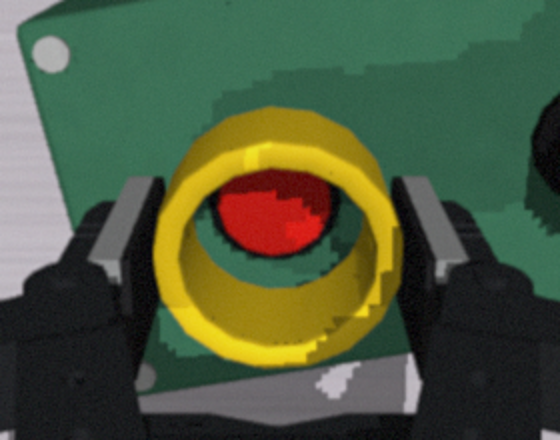

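Run:
```python
from h import *
P=dict(np.load('pics/w6.npz'));cv=lambda u,v:(180+u/2,200+v/2)
for b in (60.5,61.5,62.7):
    n=ray(P,*cv(277,367),b+22);f=ray(P,*cv(277,107),b)
    l=ray(P,*cv(155,250),b+22);r=ray(P,*cv(401,250),b+22);print(b,f[0]-n[0],'ring x',(n[0]+f[0])/2,'y',(l[1]+r[1])/2)
n=ray(P,*cv(275,256),56.5);l=ray(P,*cv(217,208),56.5);r=ray(P,*cv(331,208),56.5)
print('button x',n[0]+13,'y',(l[1]+r[1])/2,l[1]-r[1],arm.observe()['eef_pos'])
```

```text
60.5 47.70452030404073 ring x 517.9573054570553 y -14.501235645271475
61.5 47.27201451288283 ring x 518.4867964097798 y -14.498904202989884
62.7 46.75300756349333 ring x 519.1221855530491 y -14.496106472251977
button x 517.5279586689264 y -13.652402164174848 25.815196756556794 [519.78487556 -14.68819359  64.82133961]
```

The button sits inside the ring opening. I'll correct by −0.6 mm in x and +0.9 mm in y and lower it.

```bash
python3 -m creep '0 0 0 -0.6 -0.9 0 0.4;0 0 0 -0.6 -0.9 0 0.4;0 0 0 -0.6 -0.9 2 0.4;0 0 0 -0.6 -0.9 4 0.4;0 0 0 -0.6 -0.9 4 0.4;0 0 0 -0.6 -0.9 4 0.4'|sh f.sh; python3 -m creep '0 0 0 0 0 1 0.4;0 0 0 0 0 2 0.4;0 0 0 0 0 2 0.4;0 0 0 0 0 2 0.4'|sh f.sh; python3 -m creep '0 0 0 0 0 1 0.4;0 0 0 0 0 2 0.4;0 0 0 0 0 2 0.4;0 0 0 0 0 2 0.4'|sh f.sh; python3 -m creep '0 0 0 0 0 1 0.4;0 0 0 0 0 1 0.4;0 0 0 0 0 1 0.4'|sh f.sh
```

```text
time_s: 27.5 eef_pos: [518.7, -13.7, 60.0] contact_force: [0.5, 0.4, -0.5] 
time_s: 27.9 eef_pos: [518.8, -13.7, 58.2] contact_force: [-0.0, 0.5, -0.4] 
time_s: 28.3 eef_pos: [518.7, -13.7, 56.1] contact_force: [0.1, -0.4, -1.1] 
time_s: 28.6 eef_pos: [518.8, -13.7, 55.2] contact_force: [-0.6, -0.4, -1.6]
```

```bash
python3 -m creep '0 0 0 0 0 0.5 0.4;0 0 0 0 0 1 0.4;0 0 0 0 0 1 0.4'|sh f.sh; python3 -m creep '0 0 0 0 0 0.5 0.4;0 0 0 0 0 1 0.4;0 0 0 0 0 1 0.4'|sh f.sh
```

```text
time_s: 28.9 eef_pos: [518.7, -13.7, 54.1] contact_force: [-0.3, -0.6, -0.8] 
time_s: 29.2 eef_pos: [518.7, -13.7, 53.1] contact_force: [-0.2, -0.3, -0.7]
```

```bash
python3 -m creep '0 0 0 0 0 0.5 0.4;0 0 0 0 0 0.5 0.4;0 0 0 0 0 0.5 0.4'|sh f.sh; python3 -m creep '0 0 0 0 0 0.5 0.4;0 0 0 0 0 0.5 0.4;0 0 0 0 0 0.5 0.4'|sh f.sh
```

```text
time_s: 29.5 eef_pos: [518.8, -13.7, 52.7] contact_force: [-0.2, -0.2, -0.2] 
time_s: 29.8 eef_pos: [518.9, -13.7, 52.4] contact_force: [-0.2, 0.3, 0.7]
```

```bash
python3 -m creep '0 0 0 0 0 0.4 0.4;0 0 0 0 0 0.4 0.4;0 0 0 0 0 0.4 0.4'|sh f.sh; python3 -m creep '0 0 0 0 0 0 0.6;0 0 0 0 0 0 0.62;0 0 0 0 0 0 0.68;0 0 0 0 0 0 0.72;0 0 0 0 0 0 0.72;0 0 0 0 0 0 0.72'; python3 -m creep '0 0 0 0 0 -10 0.72;0 0 0 0 0 -30 0.72;0 0 0 0 0 -70 0.72;0 0 0 0 0 -110 0.72;0 0 0 -40 0 -140 0.72;0 0 0 -60 0 -150 0.72;0 0 0 -60 0 -150 0.72;0 0 0 -60 0 -150 0.72;0 0 0 -60 0 -150 0.72'|sh f.sh
python3 - <<'E'
from h import *
im,d,P=snap('wrist','w7');cv2.imwrite('pics/w7v.png',im[:,:,::-1])
blobs(im,d,P,(0,150,60),(8,255,255));blobs(im,d,P,(20,100,60),(35,255,255))
hsv=cv2.cvtColor(im,cv2.COLOR_RGB2HSV);m=cv2.inRange(hsv,np.array((20,100,60)),np.array((35,255,255)))
ys,xs=np.nonzero(m&(d>0).astype(np.uint8)*255)
p=np.array([dep(P,u,v,d[v,u]) for u,v in zip(xs,ys)]);q=p[(abs(p[:,0]-518)<40)&(abs(p[:,1]+14)<40)&(p[:,2]>66)]
for s in((q[:,0]>530),(q[:,0]<507),(q[:,1]>0),(q[:,1]<-25)):print(np.median(q[s],0).round(1))
print(q.min(0),q.max(0))
E
```

```text
time_s: 30.1 eef_pos: [518.9, -13.7, 52.3] contact_force: [-2.6, -0.4, 5.5] 
time_s: 30.7
eef_pos: [518.8, -13.7, 51.7]
orientation: [[1.0, -0.0, -0.0], [-0.0, -1.0, 0.0], [-0.0, -0.0, -1.0]]
contact_force: [0.1, 0.1, -0.2]
finger_gap: 0.722
grasp_force: 0.0
time_s: 31.6 eef_pos: [459.0, -13.7, 201.2] contact_force: [0.5, 0.4, -0.1] 
[525.8 113.1] [ 505   95   41   38 1166] depth pt [ 545.1 -159.6   71.8]
[421.  133.1] [ 403  115   37   38 1060] depth pt [531.6 -86.6  72. ]
[318.8 152.2] [302 135  35  35 884] depth pt [517.9 -13.6  57.5]
[318.7 152.1] [ 286  117   66   69 1780] depth pt [518.4 -13.6  71. ]
[ 15.9 281.2] [  0 264  35  36 857] depth pt [393.8 282.7  10.2]
[536.5 -13.7  72.7]
[500.6 -13.7  72.7]
[518.6   5.   72.7]
[519.2 -31.6  72.7]
[495.25789437 -36.98767305  66.02920924] [542.607843    10.2974529   75.03347773]
```

View pics/w7v.png

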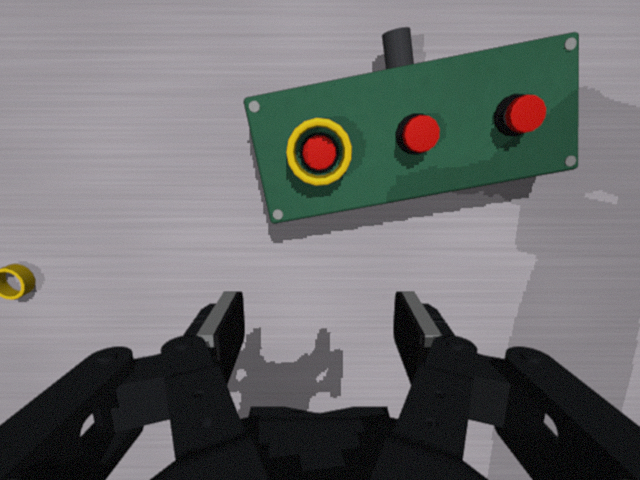

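The ring sits around the left button at (319,152). It is level, with all four sides of the rim at 72.7 mm (72 expected) and centred on the button. The button is still in at 57.5 mm, and the arm is clear of everything.

```bash
python3 -c "
from cell import arm
print(arm.sign_off())"
```

```text
the job is handed in; nothing more can be done
None
```

The job is handed in: the left button is the sound one and stays snapped in (about 14.4 mm), the yellow guard ring lies flat around it on the lid, the middle button is worn, the right one was never pressed, and the tin, heel cap and stretcher were not touched.

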